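# Shut and latch the loaded instrument cassette with the fingertips

### The job

Close up the loaded instrument cassette for the steriliser by pushing only: with the fingertips slide the tweezers that stick out over its end wall fully inside, push the raised lid over until it lies fully shut, then push the blue latch knob down and across until the latch hangs straight down over the seam. Keep that order, since tweezers sticking out would jam the lid and a latch turned early would foul the tray. Grip and lift nothing, leave the cassette roughly where it lies, and do not disturb the other things on the worktop.

Things in the scene. Friction and masses are not known exactly. Their poses are not given: they have to be found in the camera images.
- cassette: steel wash cassette, loose on the worktop, 0.95 kg, 146 (x) x 187 (y) x 28 mm shut; pushes over about 4 N slide it. Origin: centre of its underside; z up, +x towards the lid's hinge, -x towards the latch, y along its long side. Five instruments are fixed in it along y; the tweezers slide between them on two rails (y = +-50 mm, tops 12.5 mm high) and a teal bar (y = 0, 30 mm wide, 13.8 high).
- end_wall (a point): top of the cassette's end wall under the tweezers that stick out: x = -36, y = -92, z = 17.5 mm of the cassette. The end walls at y = -92 and +92 mm are 2 mm thick, 182 mm apart inside.
- cassette_lid (a joint): angle of the lid about the hinge along the cassette's y axis: 0 shut, 1.83 fully open (leaning back past upright); it starts raised, between 1.6 and 1.8. The hinge is stiff (0.075 N m): the lid stays where it is left when steep and sinks shut by itself below about 0.7 rad.
- lid_hinge (a point): point in the middle of the lid's hinge line, at x = +70, y = 0, z = 18.5 mm of the cassette (it does not move in the cassette)
- lid_front (a point): middle of the lid's free edge, on the lid's outer face, 140 mm from the hinge line; the outer face lies 9 mm off the hinge line. With the lid shut this point is at x = -69.5, y = 0, z = 27.6 mm of the cassette. The lid is 187 mm wide (along y).
- cassette_latch (a joint): angle of the small turn latch on the lid's free edge, about a pin standing out of that edge (with the lid shut at x = -72, y = 0, z = 22 mm of the cassette): 0 latched, hanging straight down over the seam (a stop); 1.57 open, lying along the edge, free end towards the cassette's -y. Starts at 1.25 to 1.5. Friction holds it where it is left (0.012 N m, about 1 N at the knob).
- latch_knob (a point): middle of the blue round knob on the latch's free end, 13 mm from the latch's pin; the knob is 9 mm thick and stands 16 mm out from the lid's edge (8 mm either way of this point, along the cassette's x when shut). With the lid shut it is at x = -79 mm, y = -13 sin(angle) mm of the cassette and 22 - 13 cos(angle) mm above the worktop.
- tweezers: steel tweezers, 152 mm long (their y: blunt end at +73, points at -77 mm), 15 mm wide (x), 8 mm thick (the points thinner), 20 g; origin: near the middle, on the underside. They lie along the cassette's y, about 36 mm from its centre line on the latch side, points towards its +y; at first the blunt end rests on the end wall, 18 to 28 mm beyond it. They slide at under 0.5 N.
- tweezers_end (a point): the blunt end of the tweezers (6 mm wide, 8 mm thick, this point at mid thickness), which sticks out over the cassette's -y end wall and is to be pushed along the cassette's +y. Fully inside: both ends between the end walls, this point at y = -91 to -58 mm of the cassette
- bur_block: white bur block with upright burs, 42 x 78 x 34 mm, loose; leave alone
- sterile_pack_2: blue sealed pouch, 200 x 75 x 11 mm, loose; leave alone
- vial_2: indicator vial with red cap, 12 x 50 x 12 mm, loose; leave alone
- vial_3: indicator vial with yellow cap, 12 x 50 x 12 mm, loose; leave alone
- handpiece_0: turbine handpiece with blue ring, 17 x 132 x 20 mm, loose; leave alone
- handpiece_1: turbine handpiece with red ring, 17 x 132 x 20 mm, loose; leave alone

How it is judged:
By the outcome, as a careful person would: the job done as asked, in the order asked, and still so for the second after the job is handed in, with the robot touching nothing.
It also fails if it takes over 64 s, if anything falls off the work surface, if the arm or the gripper's body presses on something with over 40 N, if the wrist force passes 120 N, or if a joint passes its speed limit or range.

### The arm

A 7-joint arm with a two-finger parallel gripper is mounted at the origin on a cart in front of the work surface, level with it; the furniture and walls round the work are solid. World frame = base frame: x ahead of the robot, y to its left, z up, the work surface at z = 0. Lengths are in m, angles in rad, forces in N, time in s.
With the tool pointing down it reaches from about 0.4 to 0.925 m from the base axis. Payload 5.6 kg.
Tool frame: the origin (TCP) lies where the fingers leave the gripper's body, on its centre line; the fingertips stand 73 mm ahead of it and the grasp point (between the pads) lies 54 mm ahead of it (bot.finger_overhang is the distance from the TCP to the fingertips, in m); z points along the fingers, y is the direction in which the jaws open and shut (so a half turn about z gives the same grasp; the last joint's range is limited). The gripper opens to 85 mm and grips with 20 to 120 N. Pads are 22 mm wide; open, the fingers measure 114 mm over their backs; the gripper's body (76 mm by 85 mm) begins 54 mm behind the grasp point. The pads swing forward as they close: fully open they stand 13 mm farther back than shut.
Start: joints at [-1.193, 0.468, -0.012, 1.603, 0.006, 1.071, -0.056], TCP at [0.266, 0.593, 0.304] pointing down, gripper open.
Joint ranges: [-2.53, 2.53], [-0.31, 2.02], [-1.57, 1.55], [0.28, 2.44], [-1.29, 4.43], [0.15, 1.84], [-2.92, 2.92]. Speed limits (rad/s): [2.57, 2.57, 3.14, 3.14, 3.14, 3.14, 3.14].

### API

Orientations are given as a unit quaternion [x, y, z, w].
In Python, from rig import bot gives the robot as it stands.
- The arm moves only by the shell command python3 -m inch 'ROWS' [FORCE]. ROWS is JSON, a list of rows, each an object with "hand": the opening, from 0 (shut) to 1 (fully open); "xyz": the shift along the tool's x, y, z in m, a list of three; "roll": the turn about the tool's z in rad. In form: [{"hand": hand, "xyz": [dx, dy, dz], "roll": roll}, ...]. A call has 1 to 12 rows; each row is the pose to reach, as a shift and turn from the pose commanded when the call began, along the tool's axes at that moment; what a row does not reach only later rows make up. A row lasts 1/12 s, in which the tool goes at most 41.7 mm and 7.16 degrees, less where a joint would pass 70% of its speed; a pose out of reach is approached as far as the arm can. A call with a gripper value outside its range is refused whole. The fingers move at their own pace and stop on an object; FORCE is the grip in N (left out, the last holds). Time passes only in rows, so rows that repeat a pose let the fingers close. It gives the time, the measured TCP pose, the force and the opening at its end, in the units of the state.
- bot.read_state(): the state, without advancing time (a new reading comes with each control period).
- bot.grab_frame(name): name is "side" or "top" or "wrist"; returns a dict with "pixels" (400x640x3 uint8, blue, green, red), "range_z" (400x640 float32, m along the optical axis (not along the pixel's ray), 0 where there is no reading), "fx", "fy", "cx", "cy" (pixels), "position" and "attitude" of the camera in the world. Camera axes: x right, y down, z forward; pixel columns grow to the right and rows downward; lengths in m; the calibration is good to about 2 mm. The wrist camera is an equidistant fisheye: a pixel r from the principal point sees the ray r / f radians off the axis. A picture is of the moment at which its call begins.
- bot.close_job(): hands the job in, once; it reports no verdict.
The state is a dict: "clock": time; "joint_pos": joint angles; "qvel": joint speeds; "joint_torque": joint torques, N m; "ee_pos": TCP position; "ee_rot": TCP orientation; "ft_force": force on the tool from outside, world axes, zero at the start; "moment": the same for the moment, N m; "width": finger opening in m.
Only numpy, scipy, OpenCV 4.12 (cv2) and the standard library are available. Lean on these libraries where they do the work, as an engineer would, in place of code of your own. Each camera call takes 0.05 s, during which the arm holds its last target. There are 200 camera calls.

## Working session

There is one attempt and no reset: what is moved stays moved. The work goes in short steps, Python scripts to look and compute and a shell command to move; the robot and the scene stay as the last step left them, time stands still between calls to the robot, and variables do not carry over. Pictures are saved under pics/ and viewed, about 8 in all and at most 12, crops included, and the job is handed in when it is done.

```bash
ls; mkdir -p pics
cat > h.py <<'E'
import numpy as np, cv2
from scipy.spatial.transform import Rotation as R
from rig import bot
def grab(n):
    f=bot.grab_frame(n); f['R']=R.from_quat(f['attitude']).as_matrix() if np.size(f['attitude'])==4 else np.array(f['attitude']); return f
def pts(f):  # world point for each pixel (pinhole views)
    v,u=np.mgrid[0:400,0:640]; z=f['range_z']
    c=np.stack([(u-f['cx'])/f['fx']*z,(v-f['cy'])/f['fy']*z,z],-1)
    return c@f['R'].T+np.array(f['position'])
E
python3 - <<'E'
from h import *
s=bot.read_state(); print({k:np.round(v,3) for k,v in s.items()})
for n in('top','side'):
    f=grab(n); print(n,f['position'],f['attitude'],f['fx'],f['fy'],f['cx'],f['cy']); np.savez('/tmp/'+n+'0.npz',**f); cv2.imwrite(f'pics/{n}0.png',f['pixels'])
E
```

```text
pics
{'clock': np.float64(0.0), 'joint_pos': array([-1.193,  0.468, -0.012,  1.604,  0.006,  1.071, -0.056]), 'qvel': array([ 0.001, -0.001,  0.001, -0.   , -0.001,  0.001, -0.001]), 'joint_torque': array([ 0.0000e+00, -5.3240e+01,  2.2000e-02, -2.5129e+01,  1.1000e-02,
        8.0000e-03,  0.0000e+00]), 'ee_pos': array([0.265, 0.593, 0.303]), 'ee_rot': array([ 0.209,  0.978, -0.001, -0.   ]), 'ft_force': array([ 0.259, -1.154,  0.507]), 'moment': array([ 0.001, -0.018, -0.032]), 'width': np.float64(0.086)}
top [0.42765558 0.04211393 1.5484036 ] [ 0.70716992 -0.70661953  0.02143534 -0.01183523] 464.1757284907505 464.1757284907505 313.16355954380964 191.17489027836285
side [ 0.43052021 -1.00371855  0.60063227] [ 0.85696331 -0.03196952  0.01976119 -0.51400518] 392.92997627439996 392.92997627439996 329.79455887150635 199.98641177223456
```

View pics/top0.png

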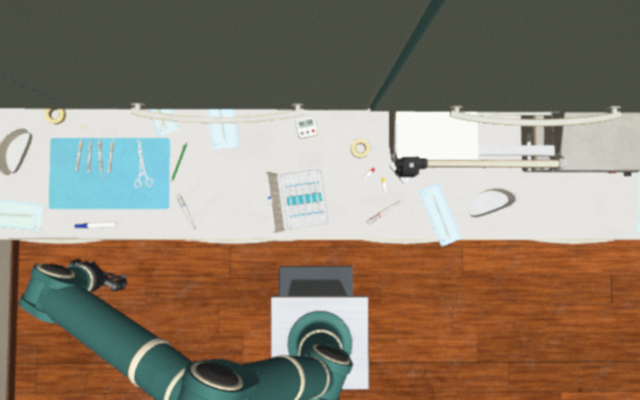

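View pics/side0.png

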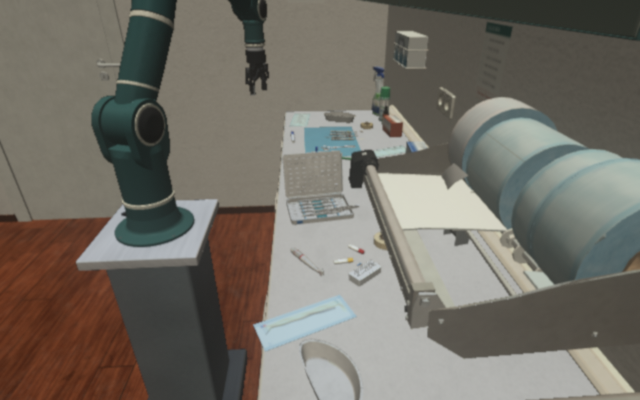

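Run:
```python
from h import *
for n in('top','side'):
    f=dict(np.load(f'/tmp/{n}0.npz')); P=pts(f); b=f['pixels']
    # coarse height map in region
    m=(P[...,0]>.2)&(P[...,0]<.85)&(P[...,1]>-.3)&(P[...,1]<.5)&(f['range_z']>0)
    hm=np.full((14,17),-1.)
    ix=((P[...,0]-.2)/.05).astype(int); iy=((P[...,1]+.35)/.05).astype(int)
    for i,j,z in zip(ix[m],iy[m],P[m][:,2]): hm[min(i,13),min(j,16)]=max(hm[min(i,13),min(j,16)],z)
    print(n); print('x rows .2+, y cols -.35+'); print((hm*100).round().astype(int))
    h=cv2.cvtColor(b,cv2.COLOR_BGR2HSV)
    teal=cv2.inRange(h,(85,90,60),(105,255,255))>0
    teal&=m
    k,l,st,c=cv2.connectedComponentsWithStats(teal.astype(np.uint8))
    for i in range(1,k):
        if st[i,4]>4: print('teal',st[i],P[l==i].mean(0).round(3))
f=grab('wrist');print(f['position'],f['R'].round(3),f['fx'],f['cx'],f['cy'])
s=bot.read_state();Rt=R.from_quat(s['ee_rot']).as_matrix();print(Rt.T@(np.array(f['position'])-s['ee_pos']),(Rt.T@f['R']).round(3))
for n in('top','side'):
    c=dict(np.load(f'/tmp/{n}0.npz'))['pixels']
    c=c[150:240,250:420] if n=='top' else c[140:290,265:395]
    cv2.imwrite(f'pics/{n}c.png',cv2.resize(c,None,fx=4.5,fy=4.5,interpolation=cv2.INTER_CUBIC)[:600])
```

```text
top
x rows .2+, y cols -.35+
[[-100  -80  -80  -80  -80  -80  -80  -80  -80  -80  -80  -80  -80   72
    72   70   67]
 [-100  -80  -80  -79  -80  -80  -80  -79  -80  -80  -80  -80  -80  -80
   -80   64   64]
 [-100    0    1    1    1    0    0    0    1    0    1    1    1    1
     1    0    1]
 [-100    1    1    2    1    1    2    2    3   16    1    1    1    1
     1    2    1]
 [-100    1    2    2    1    1    2    2    3   16   16    1    1    1
     1    2    1]
 [-100    2    2    1    1    1    2    2    2   16   18    1    1    1
     1    2    2]
 [-100   30   30    1    1    1    2    3    3    9   16    1    1    1
     1    1    1]
 [-100   30   31   27    1    1    2    3    2    8   15    1    1    1
     1    1    2]
 [-100  110  109  109  109  109  108  108  108  108  108  108  108  108
   108  101   93]
 [-100   24   29   29    3  107    1    2    2    1    1    1    1    2
     1    1    1]
 [-100   24   30   29    1    1    1    2    2    1    0    1    1    1
     1    1    1]
 [-100 -100    0    1    1    0    1    1    0    1    0    1    1    1
     1   
[... 1448 characters left out ...]
-100]
 [-100   33   33   30    0    0 -100 -100 -100 -100 -100 -100 -100 -100
  -100 -100    1]
 [-100   39   39   30    0    0 -100 -100 -100 -100 -100 -100 -100 -100
  -100 -100    0]
 [-100   41   41    5    3    0 -100 -100 -100 -100 -100 -100 -100    8
     8    8    0]
 [-100 -100 -100 -100 -100 -100 -100 -100 -100 -100 -100 -100 -100 -100
  -100 -100 -100]]
teal [315 146   3   4   7] [0.474 0.154 0.17 ]
[0.20193084 0.62139338 0.37251141] [[ 0.408  0.879  0.247]
 [ 0.913 -0.392 -0.114]
 [-0.003  0.272 -0.962]] 309.70691628693146 320.8576021266463 201.19779836498904
[ 6.95722432e-02 -9.95820557e-05 -6.93367098e-02] [[ 0.    -0.962 -0.272]
 [ 1.     0.001 -0.002]
 [ 0.002 -0.272  0.962]]
```

View pics/sidec.png

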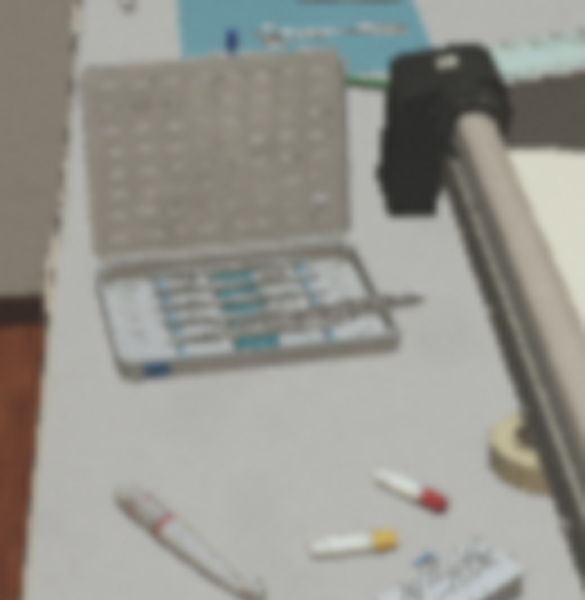

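```bash
python3 -m inch '[{"hand":0,"xyz":[-0.035,-0.035,-0.03],"roll":-0.05},{"hand":0,"xyz":[-0.06,-0.06,-0.03],"roll":-0.1},{"hand":0,"xyz":[-0.09,-0.09,-0.03],"roll":-0.15},{"hand":0,"xyz":[-0.12,-0.12,-0.03],"roll":-0.2},{"hand":0,"xyz":[-0.15,-0.15,-0.03],"roll":-0.25},{"hand":0,"xyz":[-0.18,-0.18,-0.03],"roll":-0.3},{"hand":0,"xyz":[-0.21,-0.21,-0.03],"roll":-0.35},{"hand":0,"xyz":[-0.24,-0.24,-0.03],"roll":-0.4},{"hand":0,"xyz":[-0.27,-0.27,-0.03],"roll":-0.45},{"hand":0,"xyz":[-0.3,-0.3,-0.03],"roll":-0.5},{"hand":0,"xyz":[-0.33,-0.33,-0.03],"roll":-0.55},{"hand":0,"xyz":[-0.36,-0.355,-0.03],"roll":-0.576}]'
python3 -c "
from h import *
s=bot.read_state();print(s['ee_pos'],R.from_quat(s['ee_rot']).as_matrix().round(3),s['joint_pos'])"
```

```text
clock: 1.15
ee_pos: [0.4438, 0.1312, 0.334]
ee_rot: [-0.079, 0.997, 0.0, 0.0]
ft_force: [0.8, 0.4, -0.8]
width: 0.0001
[0.4438123  0.13124242 0.33404334] [[-0.988 -0.157  0.   ]
 [-0.157  0.988  0.   ]
 [-0.     0.    -1.   ]] [-0.52663775  0.10816803  0.1802383   2.01962934 -0.02316191  1.01544305
  1.39314822]
```

```bash
python3 -m inch '[{"hand":0,"xyz":[-0.015,-0.03,0],"roll":0},{"hand":0,"xyz":[-0.03,-0.06,0],"roll":0},{"hand":0,"xyz":[-0.045,-0.09,0],"roll":0},{"hand":0,"xyz":[-0.06,-0.12,0],"roll":0},{"hand":0,"xyz":[-0.065,-0.14,0],"roll":0},{"hand":0,"xyz":[-0.065,-0.14,0],"roll":0}]'
python3 -c "
from h import *
f=grab('wrist'); s=bot.read_state(); np.savez('/tmp/w1.npz',**f); cv2.imwrite('pics/w1.png',f['pixels']); print(f['position'],s['ee_pos'],f['range_z'].min())"
```

```text
clock: 1.65
ee_pos: [0.5311, -0.0, 0.3337]
ee_rot: [-0.074, 0.997, -0.001, 0.0]
ft_force: [-0.8, 0.9, 0.3]
width: 0.0001
[ 0.46227598 -0.0097079   0.40321836] [0.53016803 0.00267755 0.33352222] 0.0
```

View pics/w1.png

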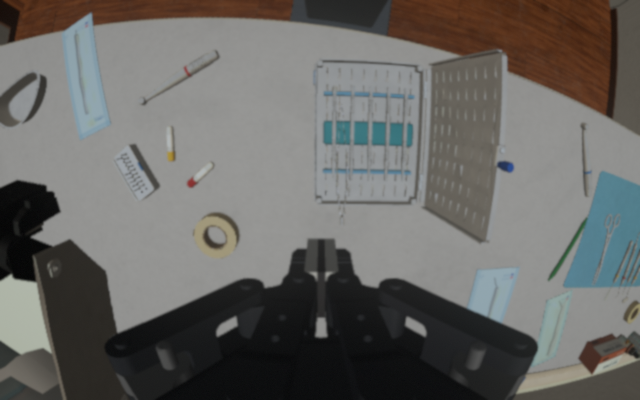

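```bash
cat >> h.py <<'E'
def ray(f,u,v):
    a=(np.asarray(u,float)-f['cx'])/f['fx']; b=(np.asarray(v,float)-f['cy'])/f['fy']; r=np.hypot(a,b)+1e-9
    d=np.stack([np.sin(r)*a/r,np.sin(r)*b/r,np.cos(r)],-1); return d
def onz(f,u,v,z):
    d=ray(f,u,v)@f['R'].T; p=np.array(f['position']); return p+d*((z-p[2])/d[...,2])[...,None]
def dep(f):
    v,u=np.mgrid[0:400,0:640]; d=ray(f,u,v); return (d/d[...,2:]*f['range_z'][...,None])@f['R'].T+np.array(f['position'])
def comps(m,mn=5):
    k,l,st,c=cv2.connectedComponentsWithStats(m.astype(np.uint8)); return [(st[i],l==i) for i in range(1,k) if st[i,4]>=mn]
E
cat > m.py <<'E'
from h import *
import sys
f=dict(np.load(sys.argv[1])); P=dep(f); b=f['pixels']; h=cv2.cvtColor(b,cv2.COLOR_BGR2HSV)
teal=cv2.inRange(h,(83,120,60),(97,255,200)); teal[:, :300]=0; teal[:,425:]=0; teal[:100]=0;teal[160:]=0
teal=cv2.morphologyEx(teal,cv2.MORPH_CLOSE,np.ones((9,9)))
s,m=max(comps(teal>0),key=lambda t:t[0][4]); v,u=np.nonzero(m); Q=onz(f,u,v,.0138)
r=cv2.minAreaRect((Q[:,:2]*1000).astype(np.float32)); print('teal',s,r,'depth z',np.median(P[m][:,2]))
blue=cv2.inRange(h,(95,90,40),(130,255,255))
for s,m in comps(blue>0,8):
    v,u=np.nonzero(m)
    if 300<u.mean()<425 and v.mean()<210:
        Q=onz(f,u,v,.0125); print('rail?',s,Q.mean(0).round(4),P[m].mean(0).round(4), (Q.max(0)-Q.min(0)).round(3))
    if 480<u.mean()<530 and 150<v.mean()<185: print('knob',s,np.median(P[m],0).round(4),P[m].min(0),P[m].max(0))
E
python3 m.py /tmp/w1.npz
python3 - <<'E'
from h import *
f=dict(np.load('/tmp/w1.npz'))
c=f['pixels'][50:250,300:530]; cv2.imwrite('pics/w1c.png',cv2.resize(c,None,fx=3,fy=3,interpolation=cv2.INTER_CUBIC))
E
```

```text
teal [ 340  123   72   22 1368] ((472.5598449707031, 60.61223220825195), (25.4175968170166, 91.57177734375), 7.815614700317383) depth z 0.013540975159930024
rail? [325  92   7   3  15] [ 0.432  -0.0069  0.0125] [ 0.4319 -0.0069  0.0113] [0.003 0.007 0.   ]
rail? [338  92  12   3  27] [0.4295 0.0119 0.0125] [0.4294 0.012  0.0116] [0.003 0.014 0.   ]
rail? [356  93  12   2  22] [0.4261 0.0339 0.0125] [0.426  0.034  0.0115] [0.003 0.014 0.   ]
rail? [374  94  12   2  23] [0.4231 0.0568 0.0125] [0.423  0.057  0.0114] [0.004 0.014 0.   ]
rail? [392  95  11   2  21] [0.4199 0.0793 0.0125] [0.4198 0.0795 0.0112] [0.004 0.013 0.   ]
knob [498 162  16  10 105] [0.4726 0.1523 0.1702] [0.46886197 0.14992153 0.15928183] [0.47623374 0.15951375 0.17298928]
rail? [325 170   5   2  10] [0.5298 0.0066 0.0125] [0.53   0.0067 0.0116] [0.002 0.005 0.   ]
rail? [339 170   6   2   9] [0.5273 0.0244 0.0125] [0.5275 0.0245 0.0111] [0.002 0.007 0.   ]
rail? [354 171  12   1  12] [0.524  0.0481 0.0125] [0.5243 0.0483 0.011 ] [0.002 0.014 0.   ]
rail? [372 171  11   2  20] [0.5211 0.0708 0.0125] [0.5213 0.071  0.0112] [0.003 0.013 0.   ]
rail? [389 171  11   2  20] [0.5175 0.0932 0.0125] [0.5177 0.0936 0.0108] [0.003 0.013 0.   ]
```

View pics/w1c.png

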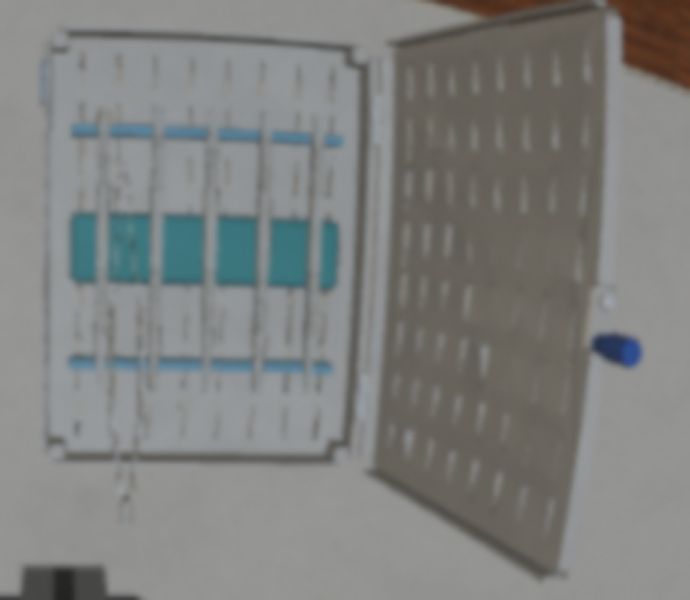

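Run:
```python
from h import *
f=dict(np.load('/tmp/w1.npz')); P=dep(f)
def q(c,z): return onz(f,300+np.array([a for a,_ in c])/3-.33,50+np.array([b for _,b in c])/3-.33,z)[:,:2]*1000
r=q([(72,131),(343,141),(69,362),(332,369)],.0125); print('rails',r.round(1),r.mean(0))
t=q([(71,247),(338,255)],.0138); print('teal',t.round(1),t.mean(0))
w=q([(48,35),(368,48),(50,458),(350,461)],.0175); print('rim',w.round(1),w.mean(0))
for a,b in((0,1),(2,3),(0,2),(1,3)):
    for n,X in(('rail',r),('rim',w)):
        d=X[b]-X[a]; print(n,a,b,np.hypot(*d).round(1),np.degrees(np.arctan2(d[1],d[0])).round(2))
print('twz end',q([(125,523)],.0215))
L=[(605,10),(558,572),(600,290)]
for c in L:
    u,v=int(300+c[0]/3),int(50+c[1]/3); print('lid',c,np.median(P[v-1:v+2,u-2:u+1].reshape(-1,3),0).round(4),P[v,u-4:u+4].round(3).tolist())
u,v=341,222; print('twz depth',P[v-3:v+3,u-1:u+3,2].round(4), P[v-1,u])
```

```text
rails [[433.4 -12.2]
 [416.6 102. ]
 [530.4   1.1]
 [515.3 115.5]] [473.92165765  51.616344  ]
teal [[481.7  -5.3]
 [465.7 107.9]] [473.6932578   51.30064305]
rim [[395.1 -27.8]
 [374.7 105.4]
 [572.3  -0.9]
 [553.9 131.4]] [473.99885723  52.02578923]
rail 0 1 115.4 98.37
rim 0 1 134.7 98.71
rail 2 3 115.4 97.54
rim 2 3 133.5 97.93
rail 0 2 97.9 7.79
rim 0 2 179.2 8.63
rail 1 3 99.6 7.82
rim 1 3 181.1 8.26
twz end [[595.53656301  35.67710229]]
lid (605, 10) [0.3697 0.1421 0.1456] [[0.369, 0.142, 0.139], [0.369, 0.142, 0.141], [0.369, 0.142, 0.143], [0.37, 0.141, 0.146], [0.37, 0.143, 0.146], [0.37, 0.143, 0.147], [0.37, 0.143, 0.149], [0.37, 0.144, 0.149]]
lid (558, 572) [0.5468 0.1629 0.1526] [[0.551, 0.166, 0.143], [0.551, 0.167, 0.143], [0.55, 0.167, 0.144], [0.547, 0.162, 0.154], [0.546, 0.163, 0.154], [0.548, 0.168, 0.149], [0.548, 0.169, 0.149], [0.547, 0.169, 0.151]]
lid (600, 290) [0.457  0.1487 0.1564] [[0.457, 0.153, 0.145], [0.457, 0.147, 0.156], [0.457, 0.148, 0.157], [0.457, 0.149, 0.157], [0.457, 0.151, 0.156], [0.457, 0.151, 0.156], [0.456, 0.154, 0.154], [0.456, 0.154, 0.155]]
twz depth [[ 0.023   0.0267  0.0256  0.0254]
 [ 0.0223  0.0266  0.0267  0.0252]
 [ 0.0224  0.0271  0.0272  0.0263]
 [ 0.0205  0.026   0.0263  0.027 ]
 [ 0.0233  0.0276  0.0271  0.0251]
 [-0.0011  0.0266  0.0254  0.0262]] [0.58959835 0.03389405 0.0270593 ]
```

```bash
python3 -m inch '[{"hand":0,"xyz":[-0.035,0.01,0.01],"roll":0},{"hand":0,"xyz":[-0.07,0.018,0.03],"roll":0},{"hand":0,"xyz":[-0.092,0.023,0.06],"roll":0},{"hand":0,"xyz":[-0.092,0.023,0.1],"roll":0},{"hand":0,"xyz":[-0.092,0.023,0.14],"roll":0},{"hand":0,"xyz":[-0.092,0.023,0.18],"roll":0},{"hand":0,"xyz":[-0.092,0.023,0.21],"roll":0},{"hand":0,"xyz":[-0.092,0.023,0.235],"roll":0},{"hand":0,"xyz":[-0.092,0.023,0.245],"roll":0},{"hand":0,"xyz":[-0.092,0.023,0.245],"roll":0},{"hand":0,"xyz":[-0.092,0.023,0.245],"roll":0}]'
python3 -c "
from h import *
print(bot.finger_overhang)
f=grab('wrist'); s=bot.read_state(); np.savez('/tmp/w2.npz',**f); cv2.imwrite('pics/w2.png',f['pixels']); print(f['position'],s['ee_pos'],s['ee_rot'],s['ft_force'])"
```

```text
clock: 2.62
ee_pos: [0.6173, 0.0429, 0.0894]
ee_rot: [-0.078, 0.997, 0.0, 0.0]
ft_force: [0.3, -0.6, 0.5]
width: 0.0
0.0726
[0.54858516 0.03244153 0.15888313] [0.61805721 0.04272362 0.09043735] [-7.77648854e-02  9.96971004e-01  2.38713899e-04  1.17567019e-03] [ 0.93317406 -0.04630993  0.11489396]
```

View pics/w2.png

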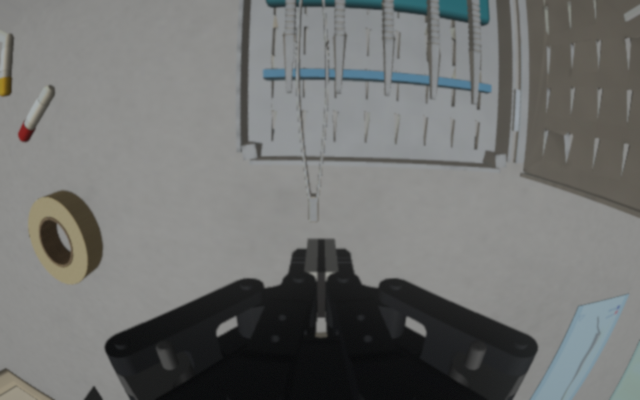

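Run:
```python
from h import *
f=dict(np.load('/tmp/w2.npz')); P=dep(f)
s=bot.read_state(); T=R.from_quat([-.0778,.997,0,0]).as_matrix(); p=np.array([.618,.0427,.0904])
tl=lambda X:((np.atleast_2d(X)-p)@T*1000).round(1)
print('end top',tl(onz(f,[313.],[221.],.0265)),'bot',tl(onz(f,[313.],[221.],.0185)))
print('wall outer top',tl(onz(f,[245.,312,500],[157.,160.5,165],.0175)),'inner',tl(onz(f,[312.],[156.5],.0175)))
print('tip',tl(onz(f,[307.,322,336],[240.,240,240],.0178)))
print('rail ends',tl(onz(f,[264.,490],[72.,88],.0125)))
print(P[205:224:3,306:321:2,2].round(4))
print('tabl',np.median(P[300:301,200:210,2]),np.median(P[200:220,150:200,2]),'rim',P[156:163,300:303,2].round(4).tolist())
```

```text
end top [[23.6 -3.  63.9]] bot [[20.8 -3.3 71.9]]
wall outer top [[ 51.8 -35.   72.9]
 [ 49.8  -3.6  72.9]
 [ 49.9  93.4  72.9]] inner [[51.7 -3.6 72.9]]
tip [[10.6 -6.3 72.6]
 [10.6  1.1 72.6]
 [10.6  8.  72.6]]
rail ends [[ 91.9 -26.2  77.9]
 [ 89.5  87.4  77.9]]
[[ 0.0002  0.0258  0.0261  0.0275  0.0251  0.0247  0.0257 -0.0006]
 [-0.0002  0.0264  0.0274  0.0267  0.0256  0.0262  0.0256 -0.0003]
 [-0.0012 -0.0008  0.0268  0.0268  0.0274  0.0262  0.0252 -0.0005]
 [-0.0007 -0.0005  0.027   0.0261  0.0269  0.0268  0.0275 -0.0016]
 [-0.0008 -0.0001  0.0273  0.0273  0.0269  0.0265  0.0256 -0.0007]
 [ 0.001  -0.0007  0.0274  0.0275  0.0268  0.0273  0.0274  0.0002]
 [ 0.0006  0.0003 -0.0002 -0.0003 -0.0017  0.     -0.0002 -0.0006]]
tabl 0.07745702543514923 -0.0003734231618092443 rim [[0.0031, 0.0035, 0.0247], [0.0088, 0.0087, 0.0233], [0.0126, 0.0119, 0.0127], [0.0162, 0.0152, 0.0155], [0.0168, 0.0167, 0.019], [0.0181, 0.0183, 0.0184], [0.0174, 0.0181, 0.017]]
```

```bash
python3 -m inch '[{"hand":0,"xyz":[0.004,-0.003,-0.002],"roll":0},{"hand":0,"xyz":[0.008,-0.003,-0.002],"roll":0},{"hand":0,"xyz":[0.012,-0.003,-0.002],"roll":0},{"hand":0,"xyz":[0.017,-0.003,-0.002],"roll":0},{"hand":0,"xyz":[0.022,-0.003,-0.002],"roll":0},{"hand":0,"xyz":[0.027,-0.003,-0.002],"roll":0},{"hand":0,"xyz":[0.032,-0.003,-0.002],"roll":0},{"hand":0,"xyz":[0.037,-0.003,-0.002],"roll":0},{"hand":0,"xyz":[0.042,-0.003,-0.002],"roll":0},{"hand":0,"xyz":[0.046,-0.003,-0.002],"roll":0},{"hand":0,"xyz":[0.050,-0.003,-0.002],"roll":0},{"hand":0,"xyz":[0.052,-0.003,-0.002],"roll":0}]'
python3 -c "
from h import *
f=grab('wrist'); s=bot.read_state(); np.savez('/tmp/w3.npz',**f); cv2.imwrite('pics/w3.png',f['pixels'][0:300,150:550]); print(f['position'],s['ee_pos'],s['ee_rot'],s['ft_force'])"
```

```text
clock: 3.67
ee_pos: [0.5656, 0.031, 0.0908]
ee_rot: [-0.077, 0.997, 0.0, -0.0]
ft_force: [0.5, -0.3, -0.6]
width: -0.0
[0.49692945 0.02059321 0.16034429] [0.5654746  0.03092142 0.09081576] [-7.74154754e-02  9.96998853e-01  1.55256012e-05 -3.62232215e-04] [0.39053347 0.38393428 0.47574686]
```

View pics/w3.png

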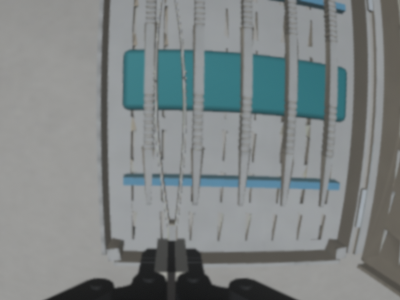

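```bash
python3 -m inch '[{"hand":0,"xyz":[0,0,-0.02],"roll":0},{"hand":0,"xyz":[0,0,-0.055],"roll":0},{"hand":0,"xyz":[0,0,-0.095],"roll":0},{"hand":0,"xyz":[0.0,0.0,-0.135],"roll":0},{"hand":0,"xyz":[0.0,0.0,-0.165],"roll":0},{"hand":0,"xyz":[0.0,0.0,-0.18],"roll":0},{"hand":0,"xyz":[0.0,0.0,-0.18],"roll":0},{"hand":0,"xyz":[0.0,0.0,-0.18],"roll":0}]'
python3 -c "
from h import *
f=grab('wrist'); s=bot.read_state(); np.savez('/tmp/w4.npz',**f); cv2.imwrite('pics/w4.png',cv2.resize(f['pixels'][0:250,260:560],None,fx=2.4,fy=2.4,interpolation=cv2.INTER_CUBIC)); print(f['position'],s['ee_pos'],s['ee_rot'],s['ft_force'])"
```

```text
clock: 4.38
ee_pos: [0.5665, 0.0312, 0.2717]
ee_rot: [-0.078, 0.997, 0.0, 0.001]
ft_force: [0.3, -0.2, -1.3]
width: -0.0002
[0.49766548 0.02076806 0.34104351] [0.56583275 0.03117079 0.27037319] [-7.75669857e-02  9.96987092e-01  7.58078227e-05 -3.08345957e-04] [-0.18454436 -0.05363606 -0.1102343 ]
```

View pics/w4.png

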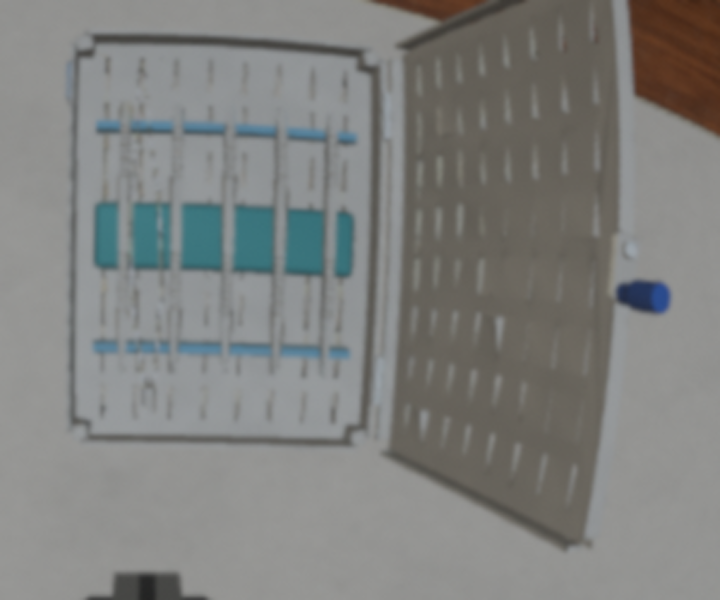

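Run:
```python
from h import *
f=dict(np.load('/tmp/w4.npz')); P=dep(f)
def q(c,z): return onz(f,260+np.array([a for a,_ in c])/2.4-.3,np.array([b for _,b in c])/2.4-.3,z)[:,:2]*1000
r=q([(97,127),(357,138),(94,346),(349,353)],.0125); c=r.mean(0); a=((r[1]-r[0])+(r[3]-r[2])); b=(r[2]-r[0]+r[3]-r[1])
print('c',c,'yaw x',np.degrees(np.arctan2(a[1],a[0])),'-y',np.degrees(np.arctan2(b[1],b[0])))
t=np.radians(98.1); ex=np.array([np.cos(t),np.sin(t)]); ey=np.array([-ex[1],ex[0]])
loc=lambda X:np.stack([(X-c)@ex,(X-c)@ey],-1).round(1)
print('twz end',loc(q([(148,409)],.0205)))
b3=f['pixels']; h=cv2.cvtColor(b3,cv2.COLOR_BGR2HSV); m=cv2.inRange(h,(100,120,40),(130,255,255))>0; m[:,:500]=0; m[:100]=0;m[140:]=0
print('knob n',m.sum(),loc(np.median(P[m],0)[:2]*1000),np.percentile(P[m][:,2],[5,50,95]).round(4))
# lid inner face plane from depth
L=np.array([(u,v) for u,v in [(445,40),(500,40),(445,90),(500,90),(440,150),(495,160),(460,180)]])
for u,v in L:
    p=np.median(P[v-2:v+3,u-2:u+3].reshape(-1,3),0); x=loc(p[:2]*1000); print((u,v),x,(p[2]*1000).round(1), 'ang',np.arctan2(p[2]*1000-18.5,70-x[0]).round(3))
```

```text
c [474.17999851  52.15899667] yaw x 98.18826260026793 -y 7.802850926663247
twz end [[-33.4 -75.8]]
knob n 170 [ 99.1 -13. ] [0.1622 0.1697 0.1727]
(np.int64(445), np.int64(40)) [84.4 63.5] 52.2 ang 1.975
(np.int64(500), np.int64(40)) [100.4  50.1] 128.6 ang 1.84
(np.int64(445), np.int64(90)) [84.9 12.7] 51.5 ang 1.995
(np.int64(500), np.int64(90)) [100.3  10.2] 128.9 ang 1.839
(np.int64(440), np.int64(150)) [ 84.1 -47.5] 47.6 ang 2.022
(np.int64(495), np.int64(160)) [100.5 -44.2] 128.0 ang 1.843
(np.int64(460), np.int64(180)) [ 91.5 -69.5] 85.5 ang 1.881
```

```bash
python3 -m inch '[{"hand":0,"xyz":[0.01,0.03,0],"roll":0},{"hand":0,"xyz":[0.02,0.065,0],"roll":0},{"hand":0,"xyz":[0.028,0.1,0],"roll":0},{"hand":0,"xyz":[0.028,0.135,0],"roll":0},{"hand":0,"xyz":[0.028,0.158,0],"roll":0},{"hand":0,"xyz":[0.028,0.168,0],"roll":0},{"hand":0,"xyz":[0.028,0.168,0.015],"roll":0},{"hand":0,"xyz":[0.028,0.168,0.04],"roll":0},{"hand":0,"xyz":[0.028,0.168,0.06],"roll":0},{"hand":0,"xyz":[0.028,0.168,0.062],"roll":0},{"hand":0,"xyz":[0.028,0.168,0.062],"roll":0}]'
cat > loc.py <<'E'
from h import *
s=bot.read_state(); t=np.radians(98.1); ex=np.array([np.cos(t),np.sin(t)]); ey=np.array([-ex[1],ex[0]]); d=np.array(s['ee_pos'][:2])*1000-[474.1,51.9]
print('loc',(d@ex).round(1),(d@ey).round(1),'z',(s['ee_pos'][2]*1000).round(1),'F',np.round(s['ft_force'],2),'rot',np.round(s['ee_rot'],4))
E
python3 loc.py
```

```text
clock: 5.35
ee_pos: [0.5118, 0.1913, 0.2069]
ee_rot: [-0.077, 0.997, -0.001, -0.002]
ft_force: [0.2, -0.3, 0.2]
width: -0.0001
loc 132.7 -57.0 z 206.9 F [ 0.24 -0.33  0.2 ] rot [-0.0769  0.997  -0.0012 -0.0021]
```

```bash
python3 -m inch '[{"hand":0,"xyz":[0,-0.013,0],"roll":0},{"hand":0,"xyz":[0,-0.023,-0.003],"roll":0},{"hand":0,"xyz":[0,-0.033,-0.006],"roll":0},{"hand":0,"xyz":[0,-0.043,-0.0075],"roll":0},{"hand":0,"xyz":[0,-0.053,-0.008],"roll":0},{"hand":0,"xyz":[0,-0.063,-0.0075],"roll":0},{"hand":0,"xyz":[0,-0.073,-0.0065],"roll":0},{"hand":0,"xyz":[0,-0.083,-0.0045],"roll":0},{"hand":0,"xyz":[0,-0.093,-0.002],"roll":0},{"hand":0,"xyz":[0,-0.103,0.001],"roll":0},{"hand":0,"xyz":[0,-0.103,0.001],"roll":0}]'
python3 loc.py
python3 - <<'E'
from h import *
f=grab('wrist'); np.savez('/tmp/w5.npz',**f); cv2.imwrite('pics/w5.png',f['pixels'])
E
```

```text
clock: 6.27
ee_pos: [0.5285, 0.088, 0.207]
ee_rot: [-0.076, 0.997, -0.001, -0.001]
ft_force: [-0.2, -0.1, -0.0]
width: 0.0
loc 28.1 -58.9 z 207.0 F [-0.18 -0.08 -0.05] rot [-7.590e-02  9.971e-01 -8.000e-04 -7.000e-04]
```

View pics/w5.png

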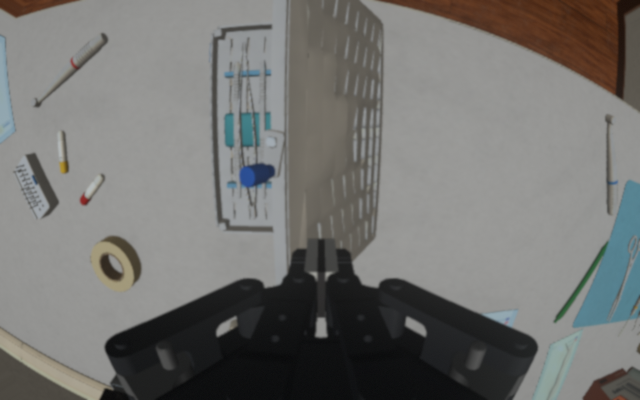

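```bash
python3 -m inch '[{"hand":0,"xyz":[0,-0.009,0.005],"roll":0},{"hand":0,"xyz":[0,-0.0195,0.011],"roll":0},{"hand":0,"xyz":[0,-0.029,0.017],"roll":0},{"hand":0,"xyz":[0,-0.039,0.026],"roll":0},{"hand":0,"xyz":[0,-0.047,0.035],"roll":0},{"hand":0,"xyz":[0,-0.055,0.045],"roll":0},{"hand":0,"xyz":[0,-0.061,0.055],"roll":0},{"hand":0,"xyz":[0,-0.066,0.0645],"roll":0},{"hand":0,"xyz":[0,-0.070,0.075],"roll":0},{"hand":0,"xyz":[0,-0.073,0.0845],"roll":0},{"hand":0,"xyz":[0,-0.075,0.094],"roll":0},{"hand":0,"xyz":[0,-0.075,0.094],"roll":0}]'
python3 loc.py; python3 -m inch '[{"hand":0,"xyz":[0,0,0.005],"roll":0},{"hand":0,"xyz":[0,0,0.009],"roll":0},{"hand":0,"xyz":[0,0,0.012],"roll":0},{"hand":0,"xyz":[0,0,0.012],"roll":0},{"hand":0,"xyz":[0,0,0.012],"roll":0}]';python3 loc.py
```

```text
clock: 7.32
ee_pos: [0.5391, 0.0165, 0.1117]
ee_rot: [-0.077, 0.997, -0.0, -0.002]
ft_force: [0.0, -0.4, 0.7]
width: -0.0001
loc -44.2 -59.3 z 111.7 F [ 0.04 -0.35  0.73] rot [-7.74e-02  9.97e-01 -1.00e-04 -1.70e-03]
clock: 7.73
ee_pos: [0.5402, 0.0171, 0.102]
ee_rot: [-0.078, 0.997, 0.0, 0.0]
ft_force: [0.1, 0.1, -0.8]
width: -0.0001
loc -43.8 -60.5 z 102.0 F [ 0.12  0.13 -0.79] rot [-7.76e-02  9.97e-01  0.00e+00  1.00e-04]
```

```bash
python3 -m inch '[{"hand":0,"xyz":[0,0,0.002],"roll":0},{"hand":0,"xyz":[0,0,0.003],"roll":0},{"hand":0,"xyz":[0,0,0.003],"roll":0}]';python3 loc.py
```

```text
clock: 7.98
ee_pos: [0.5406, 0.017, 0.1001]
ee_rot: [-0.078, 0.997, 0.0, 0.001]
ft_force: [-2.0, 0.0, 8.5]
width: -0.0
loc -43.9 -60.9 z 100.1 F [-1.98  0.05  8.53] rot [-7.75e-02  9.97e-01  2.00e-04  5.00e-04]
```

```bash
python3 -m inch '[{"hand":0,"xyz":[0,0,-0.02],"roll":0},{"hand":0,"xyz":[0,-0.01,-0.05],"roll":0},{"hand":0,"xyz":[0,-0.025,-0.08],"roll":0},{"hand":0,"xyz":[0,-0.035,-0.1],"roll":0},{"hand":0,"xyz":[0,-0.035,-0.1],"roll":0},{"hand":0,"xyz":[0,-0.035,-0.1],"roll":0}]';python3 loc.py;  python3 - <<'E'
from h import *
f=grab('wrist'); np.savez('/tmp/w6.npz',**f); cv2.imwrite('pics/w6.png',f['pixels'])
E
```

```text
clock: 8.48
ee_pos: [0.5462, -0.0182, 0.2002]
ee_rot: [-0.077, 0.997, 0.0, 0.002]
ft_force: [-1.2, 1.1, 0.5]
width: -0.0003
loc -79.6 -61.5 z 200.2 F [-1.22  1.08  0.55] rot [-7.69e-02  9.97e-01  1.00e-04  1.60e-03]
```

View pics/w6.png

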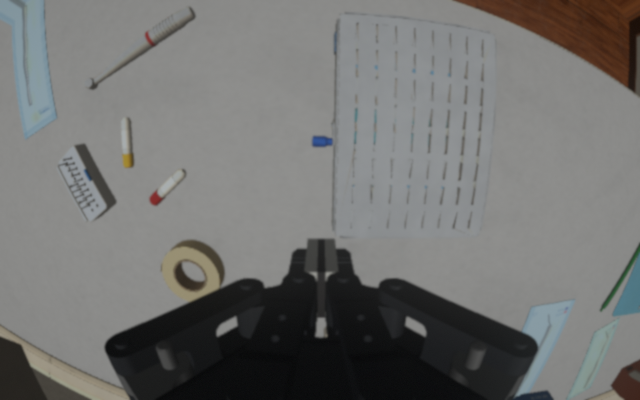

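```bash
cat > k.py <<'E'
from h import *
import sys
f=dict(np.load(sys.argv[1])); P=dep(f); h=cv2.cvtColor(f['pixels'],cv2.COLOR_BGR2HSV)
s=bot.read_state(); T=R.from_quat(s['ee_rot']).as_matrix(); tp=np.array(s['ee_pos'])
tl=lambda X:((np.atleast_2d(X)-tp)@T*1000).round(1)
m=cv2.inRange(h,(108,140,40),(130,255,255))>0
for st,c in comps(m,25):
    v,u=np.nonzero(c)
    if 200<u.mean()<450 and v.mean()<260:
        p=np.median(P[c],0); print(st,'knob med',p.round(4),'tool',tl(p)); q=tl(P[c]);print('range tool',np.percentile(q,5,axis=0),np.percentile(q,95,axis=0),'z top',np.percentile(P[c][:,2],90))
lid=(P[...,2]>.02)&(P[...,2]<.04)&(np.hypot(P[...,0]-.474,P[...,1]-.052)<.125)&~m
lid[235:]=0
v,u=np.nonzero(lid); r=cv2.minAreaRect((P[lid][:,:2]*1000).astype(np.float32)); print('lid rect',r,'z',np.percentile(P[lid][:,2],[5,50,95]))
E
python3 k.py /tmp/w6.npz
```

```text
[314 138  17   7 109] knob med [ 0.4973 -0.0255  0.0238] tool [[ 48.8  -0.7 175.1]]
range tool [ 46.2   -6.3  173.68] [ 51.     5.5  177.26] z top 0.0249666083297004
lid rect ((473.155517578125, 43.879127502441406), (184.74557495117188, 157.1439666748047), 7.688782215118408) z [0.02564374 0.02725602 0.02871027]
```

```bash
python3 -m inch '[{"hand":0,"xyz":[0.02,-0.002,0.02],"roll":0},{"hand":0,"xyz":[0.044,-0.005,0.05],"roll":0},{"hand":0,"xyz":[0.044,-0.005,0.08],"roll":0},{"hand":0,"xyz":[0.044,-0.005,0.093],"roll":0},{"hand":0,"xyz":[0.044,-0.005,0.096],"roll":0},{"hand":0,"xyz":[0.044,-0.005,0.099],"roll":0},{"hand":0,"xyz":[0.044,-0.005,0.102],"roll":0},{"hand":0,"xyz":[0.044,-0.005,0.105],"roll":0},{"hand":0,"xyz":[0.044,-0.005,0.108],"roll":0},{"hand":0,"xyz":[0.044,-0.005,0.111],"roll":0},{"hand":0,"xyz":[0.044,-0.005,0.111],"roll":0}]';python3 loc.py
```

```text
clock: 9.45
ee_pos: [0.5023, -0.0294, 0.0878]
ee_rot: [-0.078, 0.997, 0.0, -0.001]
ft_force: [-1.2, -0.1, 1.5]
width: -0.0004
loc -84.5 -16.4 z 87.8 F [-1.17 -0.13  1.47] rot [-7.75e-02  9.97e-01  1.00e-04 -5.00e-04]
```

```bash
python3 -m inch '[{"hand":0,"xyz":[-0.006,0,-0.003],"roll":0},{"hand":0,"xyz":[-0.016,0,-0.003],"roll":0},{"hand":0,"xyz":[-0.016,0,0.003],"roll":0},{"hand":0,"xyz":[-0.016,0,0.009],"roll":0},{"hand":0,"xyz":[-0.013,0,0.009],"roll":0},{"hand":0,"xyz":[-0.01,0,0.009],"roll":0},{"hand":0,"xyz":[-0.007,0,0.009],"roll":0},{"hand":0,"xyz":[-0.004,0,0.009],"roll":0},{"hand":0,"xyz":[-0.002,0,0.009],"roll":0},{"hand":0,"xyz":[0,0,0.009],"roll":0},{"hand":0,"xyz":[0.001,0,0.009],"roll":0},{"hand":0,"xyz":[0.001,0,0.009],"roll":0}]';python3 loc.py
python3 - <<'E'
from h import *
f=grab('wrist'); np.savez('/tmp/w7.npz',**f); cv2.imwrite('pics/w7.png',cv2.resize(f['pixels'][100:280,220:440],None,fx=3,fy=3,interpolation=cv2.INTER_CUBIC))
E
python3 k.py /tmp/w7.npz
```

```text
clock: 10.45
ee_pos: [0.5019, -0.0297, 0.0791]
ee_rot: [-0.077, 0.997, -0.0, 0.0]
ft_force: [1.0, -0.1, -0.8]
width: -0.0
loc -84.7 -16.0 z 79.1 F [ 1.01 -0.05 -0.79] rot [-7.74e-02  9.97e-01 -0.00e+00  3.00e-04]
[317 225  33  17 456] knob med [ 0.4839 -0.0278  0.0165] tool [[17.5  4.6 62.5]]
range tool [14.  -1.1 60.9] [20.1 12.2 64.4] z top 0.017800892035637186
lid rect ((426.5571594238281, 45.76628875732422), (92.28694152832031, 142.38502502441406), 7.574522495269775) z [0.02713018 0.02992792 0.03195595]
```

View pics/w7.png

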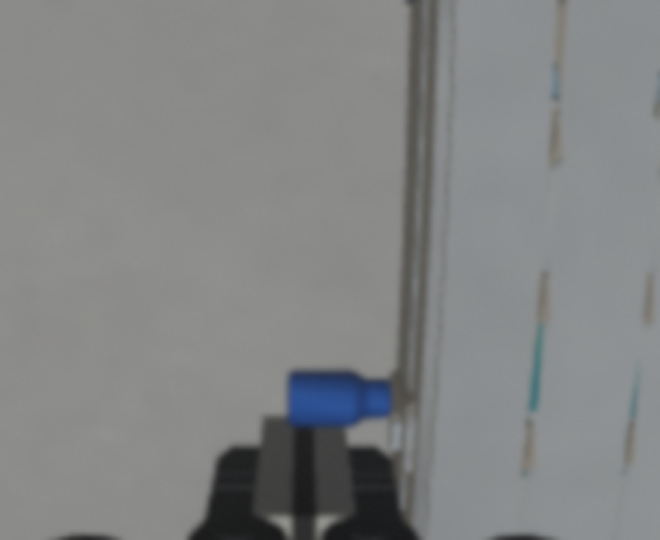

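```bash
python3 -m inch '[{"hand":0,"xyz":[0.001,0,0.0],"roll":0},{"hand":0,"xyz":[0.001,0,0.0],"roll":0}]';python3 loc.py; python3 -m inch '[{"hand":0,"xyz":[0.001,0,0.0],"roll":0},{"hand":0,"xyz":[0.001,0,0.0],"roll":0}]';python3 loc.py
```

```text
clock: 10.67
ee_pos: [0.5016, -0.0297, 0.0792]
ee_rot: [-0.077, 0.997, -0.0, 0.001]
ft_force: [4.3, -0.6, -1.6]
width: 0.0001
loc -84.7 -15.7 z 79.2 F [ 4.34 -0.63 -1.63] rot [-7.75e-02  9.97e-01 -1.00e-04  1.00e-03]
clock: 10.83
ee_pos: [0.5008, -0.0299, 0.0792]
ee_rot: [-0.078, 0.997, -0.0, 0.001]
ft_force: [4.9, 0.2, -0.5]
width: 0.0
loc -84.7 -14.9 z 79.2 F [ 4.88  0.16 -0.51] rot [-7.75e-02  9.97e-01 -1.00e-04  1.10e-03]
```

```bash
python3 -m inch '[{"hand":0,"xyz":[-0.005,-0.001,0.0],"roll":0},{"hand":0,"xyz":[-0.015,-0.004,0.0],"roll":0},{"hand":0,"xyz":[-0.02,-0.01,-0.02],"roll":0},{"hand":0,"xyz":[-0.03,-0.01,-0.055],"roll":0},{"hand":0,"xyz":[-0.04,0.01,-0.09],"roll":0},{"hand":0,"xyz":[-0.05,0.01,-0.11],"roll":0},{"hand":0,"xyz":[-0.05,0.01,-0.12],"roll":0},{"hand":0,"xyz":[-0.05,0.01,-0.12],"roll":0},{"hand":0,"xyz":[-0.05,0.01,-0.12],"roll":0}]';python3 loc.py
python3 - <<'E'
from h import *
f=grab('wrist'); np.savez('/tmp/w8.npz',**f)
g=grab('side'); np.savez('/tmp/s8.npz',**g)
a=cv2.resize(f['pixels'][0:270,200:560],(800,600))[:, :]
cv2.imwrite('pics/w8.png',np.hstack([cv2.resize(f['pixels'][0:260,220:520],(480,416)),cv2.resize(g['pixels'][170:250,270:330],(312,416),interpolation=cv2.INTER_CUBIC)]))
h=cv2.cvtColor(g['pixels'],cv2.COLOR_BGR2HSV); P=pts(g)
for st,c in comps(cv2.inRange(h,(108,120,30),(130,255,255))>0,3):
    if .2<P[c][:,0].mean()<.7 and -.1<P[c][:,1].mean()<.2: print('side blue',st,P[c].mean(0).round(4))
E
python3 k.py /tmp/w8.npz
```

```text
clock: 11.58
ee_pos: [0.5466, -0.013, 0.198]
ee_rot: [-0.077, 0.997, -0.0, -0.001]
ft_force: [0.8, 0.9, -0.1]
width: -0.0003
loc -74.5 -62.7 z 198.0 F [ 0.75  0.85 -0.09] rot [-7.71e-02  9.97e-01 -1.00e-04 -1.10e-03]
[308 120  15   8 102] knob med [ 0.4842 -0.0281  0.0124] tool [[ 62.5  -5.4 184.9]]
range tool [ 59.6   -10.465 183.605] [6.54000e+01 1.00000e-01 1.86395e+02] z top 0.01350709372181188
lid rect ((471.69525146484375, 50.833900451660156), (184.2978515625, 142.70860290527344), 7.652062892913818) z [0.02568421 0.02726898 0.02872996]
```

View pics/w8.png

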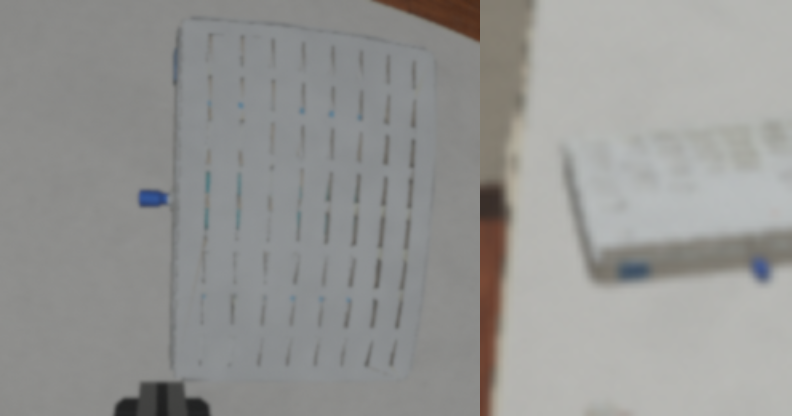

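```bash
python3 -c "
from rig import bot
print(bot.close_job())"
```

```text
the job is handed in; nothing more can be done
None
```

The cassette is closed up in the order you asked, by pushing only, and the job is handed in at about 12 s on the robot's clock. I viewed 10 pictures.

- **Tweezers:** I pushed the blunt end over the wall. The wrist camera then measured it at y ≈ -76 mm, inside the -91 to -58 mm range.
- **Lid:** I pushed it over in an arc and pressed it down. The fingertips met it at about 27.5 mm height, and its top measured about 27.3 mm across, which agrees with fully shut.
- **Latch:** I pushed the knob down, then across until it met its stop at about 4–5 N. The knob's top then measured 13.5 mm high and its middle y ≈ 0, so the latch hangs straight down.

- **Cassette shift:** It slid about 1.5 mm at the latch stop, and its angle did not change measurably.
- **Other items:** The robot did not go near them. The vials, handpieces and pouch looked in place in the pictures I saw, but I did not measure them afterwards.
- **Disagreeing check:** A close-up depth reading during the latch push put both the lid and the knob about 2.4 mm too high. The final picture from farther off did not show this.

No final check failed.

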